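# Load a specimen plate into the scratch-test jig

### The arm

A 6-joint arm with a two-finger parallel gripper is mounted at the origin on the work surface. World frame = base frame: x ahead of the robot, y to its left, z up, the work surface at z = 0. Lengths are in m, angles in rad, forces in N, time in s.
With the tool pointing down it reaches from about 0.4 to 0.825 m from the base axis. Payload 7 kg.
Tool frame: the origin (TCP) lies midway between the tips of the shut fingers; the grasp point (between the pads) lies 19 mm behind it; z points along the fingers, y is the line along which they close (so a half turn about z gives the same grasp; the last joint's range is limited). The gripper opens to 88 mm and grips with 3 to 60 N. Pads are 19 mm wide; open, the fingers measure 130 mm over their backs; the gripper's body (78 mm by 193 mm) begins 47 mm behind the grasp point.
Start: joints at [1.433, 0.359, 0.012, 0, -1.224, -0.288], TCP at [0.279, 0.615, 0.227] pointing down, gripper open.
Joint ranges: [-3.07, 3.07], [-1.43, 2.12], [-1.02, 1.25], [-3.03, 1.67], [-3.05, -0], [-3.03, 3.03]. Speed limits (rad/s): [2.39, 2.39, 3.01, 3.14, 3.14, 3.14].

### API

Orientations are given as [roll, pitch, yaw] about the fixed x, y, z axes, in that order (R = Rz(yaw) Ry(pitch) Rx(roll)).
In Python, from station import arm gives the robot as it stands.
- The arm moves only by the tool servo_tool, never from a script. Its argument "deltas" is a list of rows, each a list of 7 numbers: the closure, from -1 (fully open) to 1 (shut), then the shift along the tool's x, y, z in mm, then the turn, a rotation vector about the tool's x, y, z in degrees. In form: [[gripper, x, y, z, ax, ay, az], ...]. A call has 1 to 20 rows; each row shifts and turns the commanded pose from where the row before left it, along the tool's axes as they then stand; what a row does not reach is not made up. A row lasts 1/12 s, in which the tool goes at most 41.7 mm and 7.16 degrees, less where a joint would pass 70% of its speed; a pose out of reach is approached as far as the arm can. A call is refused whole if a number of a shift passes 41.7 or a number of a turn 7.16, either way. A call with a gripper value outside its range is refused whole. The fingers move at their own pace and stop on an object; "squeeze" is the grip in N (left out, the last holds). Time passes only in rows, so rows that do not move let the fingers close. It gives the time, the measured TCP pose, the force, the opening and the grip force at its end, in the units of the state.
- arm.get_state(): the state, without advancing time (a new reading comes with each control period).
- arm.grab_frame(name): name is "scene" or "top" or "wrist"; returns a dict with "color" (400x640x3 uint8, red, green, blue), "K" (3x3 intrinsics, pixels), "distortion" ([k1, k2, p1, p2, k3] as OpenCV has them; the pictures are not rectified), "position" and "orientation" of the camera in the world. Camera axes: x right, y down, z forward; pixel columns grow to the right and rows downward; lengths in m; the calibration is good to about 2 mm. A picture is of the moment at which its call begins. There is no depth.
- arm.job_done(): hands the job in; it is judged then, once.
Trained networks look in a picture, given as the dict that the camera call returned (one of the last four; its "shot" number tells which), for a name from the list of things; names that differ only in an ending like _2 or _b are one class to them, and where a whole thing is asked for, a point or a joint stands for the part that bears it (a point fixed in the world has none). Each returns a list of dicts, best first, with "conf" (0 to 1); they miss things now and then, are a little off and sometimes report something else, mostly with a low value. They report only what shows in the picture. A call takes as long as a camera call. They do not tell look-alikes from the thing itself.
- arm.recognise(query, picture): "at" ([x, y, z] in m, in the coordinates of the camera as it stood for that picture, good to about 4 mm: the middle of the surface that is visible of it).
The state is a dict: "t": time; "q": joint angles; "qd": joint speeds; "joint_efforts": joint torques, N m; "eef_pos": TCP position; "ee_rot": TCP orientation; "force": force on the tool from outside, world axes, zero at the start; "moment": the same for the moment, N m; "width": finger opening in m; "gripper_force": force on a finger pad.
Only numpy, scipy, OpenCV 4.12 (cv2) and the standard library are available. Lean on these libraries where they do the work, as an engineer would, in place of code of your own. Each camera call takes 0.05 s, during which the arm holds its last target. There are 200 camera calls.

### The job

Get the rock specimen on its steel plate ready for scratch testing: pull the jig's spring pin up, turn it anticlockwise and let it down into its rest notch so that it stays up by itself with nobody holding it. Then slide the plate along the guide, under the sprung clip, fully home against the end stop. Leave the pin parked in its notch and leave the things standing around the jig alone.

Things in the scene. Friction and masses are not known exactly. Their poses are not given: they have to be found in the camera images.
- jig: Fixed jig: aluminium base 365 x 120 x 18 mm on the bench, reaching from x = -220 to +145 mm of its own frame. Origin on the bench right under the pin's axis; +x is the direction in which the plate is to slide, z is up. Two guide rails (inner faces at y = +-36.5 mm, tops 30 mm above the bench) run from x = -200 to +85 mm. The pin, while home, reaches down into the channel and blocks it.
- bridge_top (a point): Centre of the top of the grey bridge over the channel, on the pin's axis, 52 mm above the bench: bridge x +-17 mm, y +-57 mm, underside at 44 mm. On it stands the steel crown round the pin, 38 mm diameter, its highest teeth 75.5 mm above the bench.
- stop_face (a point): Middle of the end stop's face, a low dark bar across the channel at x = +80 mm in the jig's frame, 5 mm above the channel floor. The plate's front edge meets it when home.
- handle (a point): Centre of the pin's black T-handle: a bar 52 mm long, 11 mm wide, 15 mm high on an 8 mm stem, on the pin's axis, 110 mm above the bench while the pin is home; it rises and turns with the pin. Its x axis lies along the bar: with the pin home the bar points along the jig's x axis. Below the bar there is only the stem, down to the crown.
- pin_lift (a joint): How far the pin is pulled up, in m: 0 home, at most 0.024. A spring pulls it down with 6 N (home) to 10 N. Its cross-pin lies in a slot of the crown, so it can turn only when lifted by more than 0.018; let down in the rest notch it stays at 0.014.
- pin_turn (a joint): Angle of the pin, in rad, growing anticlockwise seen from above: 0 home, rest notch at 1.2 (about 70 degrees), stop at 1.5. It turns lightly once lifted clear of the crown; if let go anywhere else it sits on top of the crown or falls back home.
- clip (a joint): Opening angle of the sprung clip, rad: 0 shut, about 0.045 with the plate under it. A steel blade 50 mm wide, hinged at jig x = +125 mm; its knee at x = +55 mm stands about 2.5 mm above the channel floor, its mouth is turned up towards the plate (from x = +25 mm), so that the plate's 6 mm front edge, pushed in, lifts it (5 to 12 N of push).
- plate: Loose steel plate 160 (x) x 70 (y) x 6 mm, 0.2 to 0.5 kg, lying in the channel, 18 mm above the bench, x axis along the jig's x. A dark rock slab 48 x 44 x 11 mm is bonded on its rear half. Origin: centre of its underside. Its front edge (+80 mm) starts 1 to 26 mm behind the 10 mm thick pin. Home against the stop, its origin lies on the pin's axis (x = 0 in the jig's frame).
- push_lip (a point): Middle of the rear face of the plate's bent-up lip, the face to push on: 80 mm behind the plate's origin, 37 mm above the bench. The lip is 56 mm wide (y), 4 mm thick, and stands from the plate's top (24 mm) to 44 mm above the bench.
- rock_dark: Bystander: a dark rock, 68 mm across, 40 mm high; origin at its underside.
- rock_pale: Bystander: a pale rock, 56 mm across, 50 mm high; origin at its underside.
- bottle: Bystander: a white plastic reagent bottle, 56 mm diameter, 120 mm high; origin at its underside.
- beaker: Bystander: a small glass beaker, 60 mm diameter, 75 mm high; origin at its underside.
Things that resemble listed ones, but are neither listed nor needed, are in the scene too. What is meant by the plate is not green or yellow, and is the smaller of those in its own colour.

How it is judged:
By the outcome, as a careful person would: the job done as asked, in the order asked, and still so for the second after the job is handed in, with the robot touching nothing.
It also fails if it takes over 50 s, if anything falls off the work surface, if the arm or the gripper's body presses on something with over 40 N, if the wrist force passes 120 N, or if a joint passes its speed limit or range.

## Working session

There is one attempt and no reset: what is moved stays moved. The work goes in short steps, Python scripts to look and compute and a tool call to move; the robot and the scene stay as the last step left them, time stands still between calls to the robot, and variables do not carry over. Pictures are saved under pics/ and viewed, at most 10 in all, crops included, and the job is handed in when it is done.

Besides the shell and the picture viewer there is one more tool, called after "Emit:" by a JSON object that holds its "name" and its "arguments", one argument or row to a line. servo_tool: Moves the arm, as the interface text tells. Its arguments: {"type":"object","properties":{"deltas":{"type":"array","items":{"type":"array","items":{"type":"number"}}},"squeeze":{"type":"number"}},"required":["deltas"]}

```bash
mkdir -p pics; cat > h.py <<'E'
import numpy as np, cv2
from scipy.spatial.transform import Rotation as R
from station import arm
def Rc(f):
    o=np.array(f["orientation"],float)
    return o if o.shape==(3,3) else R.from_euler('xyz',o).as_matrix()
def w(f,p): return Rc(f)@np.array(p)+np.array(f["position"])
def ray(f,uv,z):
    n=cv2.undistortPoints(np.array([[uv]],float),np.array(f["K"]),np.array(f["distortion"]))[0,0]
    d=Rc(f)@np.array([n[0],n[1],1]); o=np.array(f["position"]); return o+d*(z-o[2])/d[2]
def px(f,P):
    r=Rc(f); rv=cv2.Rodrigues(r.T)[0]; t=-r.T@np.array(f["position"])
    return cv2.projectPoints(np.array(P,float).reshape(-1,3),rv,t,np.array(f["K"]),np.array(f["distortion"]))[0][:,0]
def save(f,n,crop=None,s=1):
    im=f["color"][:,:,::-1]
    if crop: a,b,c,d=crop; im=im[b:d,a:c]
    cv2.imwrite(f"pics/{n}.png",cv2.resize(im,None,fx=s,fy=s,interpolation=cv2.INTER_CUBIC))
def find(f,names,k=3):
    for n in names:
        for r in arm.recognise(n,f)[:k]:
            p=w(f,r["at"]); print(n,round(r["conf"],2),p.round(4),px(f,p)[0].round(0))
E
python3 - <<'E'
from h import *
print(arm.get_state())
for c in ["top","scene"]:
    f=arm.grab_frame(c); save(f,c+"0"); print(c,f["position"],f["orientation"])
    find(f,["jig","handle","bridge_top","plate","push_lip","stop_face","clip","rock_dark","rock_pale","bottle","beaker"],2 if c=="scene" else 4)
E
```

```text
{'t': 0.0, 'q': array([ 1.43309290e+00,  3.59387242e-01,  1.10686352e-02, -3.67638709e-04,
       -1.22412405e+00, -2.88139345e-01]), 'qd': array([ 4.19211997e-04,  4.22777573e-04,  4.42467834e-05,  5.16044552e-04,
       -5.24268551e-04,  3.63538457e-04]), 'joint_efforts': array([-7.85475295e-04, -5.82718956e+01,  2.93055832e+01,  6.99716449e+00,
        6.88796034e-03, -1.61645589e-04]), 'eef_pos': array([0.27862606, 0.61426465, 0.22562358]), 'ee_rot': array([ 3.13991597e+00, -1.36527222e-04, -4.25967855e-01]), 'force': array([-0.24557247,  0.54157788,  0.06706284]), 'moment': array([ 0.02052377,  0.00213025, -0.00643454]), 'gripper_force': 0.0, 'width': 0.08794600339578736}
top [0.31723321 0.0417095  1.03303375] [-2.92962907 -0.00533082 -1.56185594]
jig 0.65 [0.5026 0.0975 0.0202] [298. 212.]
handle 0.52 [ 0.632  -0.0749  0.0312] [360. 167.]
handle 0.46 [0.5082 0.0861 0.1169] [301. 203.]
bridge_top 0.77 [0.5017 0.0958 0.0177] [299. 212.]
plate 0.84 [ 0.4816 -0.0157  0.0247] [339. 219.]
plate 0.76 [ 0.5791 -0.2622  0.0048] [424. 188.]
plate 0.69 [ 0.2521 -0.2854  0.0065] [438. 305.
[... 607 characters left out ...]
83604 0.74983072 1.09928153] [-2.3954508   0.00645822  2.39780849]
jig 0.87 [0.5209 0.1194 0.0174] [334. 227.]
bridge_top 0.59 [0.5238 0.1168 0.0241] [333. 226.]
plate 0.84 [ 0.4843 -0.0325  0.0201] [307. 192.]
plate 0.72 [ 0.2668 -0.2697  0.0063] [308. 127.]
push_lip 0.87 [ 0.4855 -0.0309  0.0233] [307. 191.]
push_lip 0.76 [ 0.2665 -0.2708  0.0031] [308. 127.]
stop_face 0.78 [0.523  0.1201 0.0203] [334. 227.]
clip 0.7 [0.5205 0.1583 0.0298] [344. 232.]
rock_dark 0.86 [ 0.6476 -0.0629  0.027 ] [258. 213.]
rock_pale 0.53 [0.5594 0.31   0.0404] [376. 272.]
bottle 0.67 [0.6693 0.0716 0.0701] [282. 234.]
bottle 0.27 [0.5117 0.0927 0.1134] [331. 197.]
beaker 0.8 [0.664  0.246  0.0465] [329. 278.]
```

```bash
python3 - <<'E'
from h import *
f=arm.grab_frame("top"); save(f,"top1",(200,90,480,330),2.8)
E
```

```text
(no output)
```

View pics/top1.png

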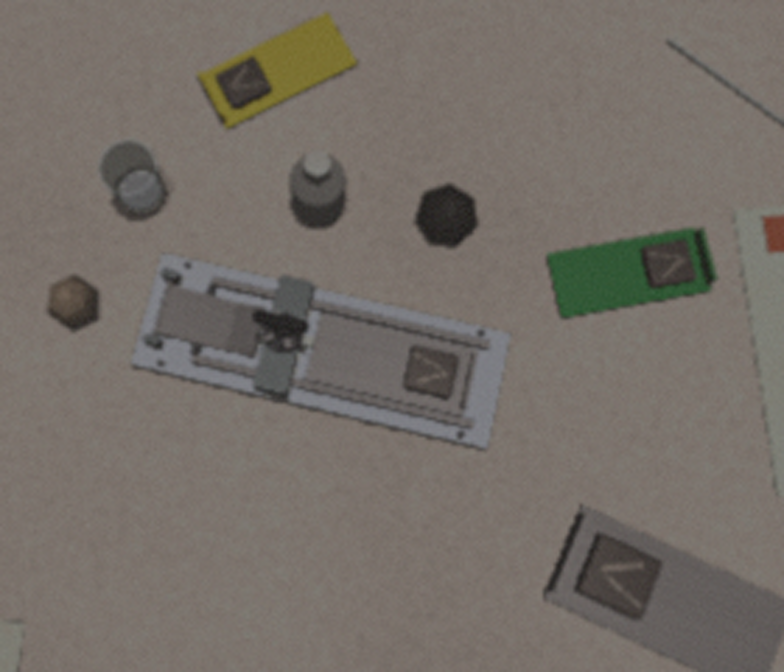

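View pics/scene0.png

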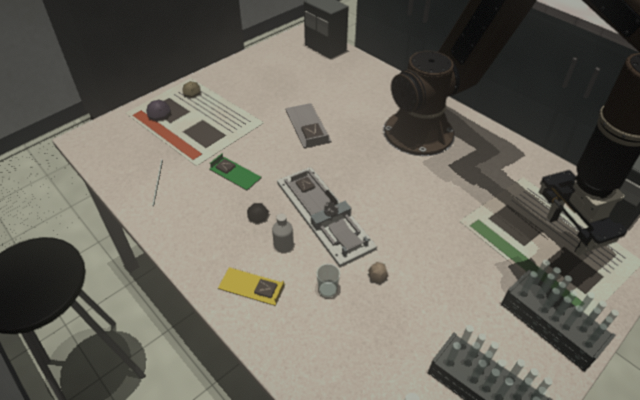

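The top crop shows the jig with its base corners at about (165,255), (508,333), (488,447) and (133,367), and the handle at (281,328). There are two grey plates: the one in the jig channel at (385,365) and a larger one lying on the bench at (665,590). Green is at (630,272) and yellow at (278,70). The small grey plate in the channel, with its lip at (467,380), is the one meant.

```bash
python3 - <<'E'
from h import *
f=arm.grab_frame("top")
c=lambda u,v:(200+(u+.5)/2.8-.5,90+(v+.5)/2.8-.5)
# jig x: -220..145 ; y+-60 ; +x ~ world +y (image left), jig +y ~ world -x (image down)
m=np.array([ray(f,c(*p),.018)[:2] for p in [(165,255),(508,333),(488,447),(133,367)]])
J=np.array([[145,-60],[-220,-60],[-220,60],[145,60]])/1000
A=J-J.mean(0);B=m-m.mean(0)
U,S,Vt=np.linalg.svd(A.T@B);Rr=(U@np.diag([1,np.linalg.det(U@Vt)])@Vt).T
t=m.mean(0)-Rr@J.mean(0); yaw=np.arctan2(Rr[1,0],Rr[0,0])
print("jig",t,np.degrees(yaw),"resid",((J@Rr.T+t)-m).round(4).tolist(),S)
print("handle",ray(f,c(281,328),.1175)," lip",Rr.T@(ray(f,c(467,380),.044)[:2]-t), "lip rear top", Rr.T@(ray(f,c(473,381),.044)[:2]-t))
for n,uv,z in [("bottle",(317,165),.12),("beaker",(140,190),.075),("rockd",(447,215),.02)]: print(n,Rr.T@(ray(f,c(*uv),z)[:2]-t))
E
```

```text
jig [0.50368866 0.08832295] 77.65839128407808 resid [[0.0014, 0.0038], [0.0009, -0.0048], [-0.0021, -0.0017], [-0.0001, 0.0026]] [0.1308231  0.01411336]
handle [0.4976512  0.08840552 0.1175    ]  lip [-0.18212217  0.00225463] lip rear top [-0.18799347  0.00191597]
bottle [ 0.00204664 -0.15229399]
beaker [ 0.16897779 -0.10454702]
rockd [-0.13083833 -0.16499914]
```

Emit:
{"name": "servo_tool", "arguments": {
  "deltas": [
    [-1, 0, 0, 0, 0, 0, 7],
    [-1, 0, 0, 0, 0, 0, 7],
    [-1, 0, 0, 0, 0, 0, 7],
    [-1, 0, 0, 0, 0, 0, 7],
    [-1, 0, 0, 0, 0, 0, 7],
    [-1, 0, 0, 0, 0, 0, 7],
    [-1, 0, 0, 0, 0, 0, 7],
    [-1, 0, 0, 0, 0, 0, 7],
    [-1, 0, 0, 0, 0, 0, 7],
    [-1, 0, 0, 0, 0, 0, 7],
    [-1, 0, 0, 0, 0, 0, 7],
    [-1, 0, 0, 0, 0, 0, 1],
    [-1, 0, 0, 0, 0, 0, 0]
  ],
  "squeeze": 40
}}

```text
t: 2.38
eef_pos: [0.2788, 0.6147, 0.2266]
ee_rot: [-3.142, 0.0, -1.785]
force: [-0.3, -0.7, 0.3]
width: 0.0876
gripper_force: 0.0
```

Emit:
{"name": "servo_tool", "arguments": {
  "deltas": [
    [-1, 15, -10, 0, 0, 0, 0],
    [-1, 32, -23, 0, 0, 0, 0],
    [-1, 32, -23, 0, 0, 0, 0],
    [-1, 32, -23, 0, 0, 0, 0],
    [-1, 32, -23, 0, 0, 0, 0],
    [-1, 32, -23, 0, 0, 0, 0],
    [-1, 32, -23, 0, 0, 0, 0],
    [-1, 32, -23, 0, 0, 0, 0],
    [-1, 32, -23, 0, 0, 0, 0],
    [-1, 32, -23, 0, 0, 0, 0],
    [-1, 32, -23, 0, 0, 0, 0],
    [-1, 32, -23, 0, 0, 0, 0],
    [-1, 32, -23, 0, 0, 0, 0],
    [-1, 32, -23, 0, 0, 0, 0],
    [-1, 20, -12, 0, 0, 0, 0],
    [-1, 10, -6, 0, 0, 0, 0],
    [-1, 0, 0, 0, 0, 0, 0],
    [-1, 0, 0, 0, 0, 0, 0]
  ]
}}

```text
t: 3.88
eef_pos: [0.4993, 0.094, 0.2266]
ee_rot: [-3.142, 0.0, -1.786]
force: [0.2, -0.0, 0.1]
width: 0.0875
gripper_force: 0.0
```

```bash
python3 - <<'E'
from h import *
s=arm.get_state(); print(s["t"],s["q"].round(3),s["eef_pos"],s["ee_rot"])
f=arm.grab_frame("wrist"); save(f,"w1"); print(f["position"],f["orientation"])
find(f,["jig","handle","bridge_top","plate","push_lip","stop_face","clip"],2)
f=arm.grab_frame("top");find(f,["handle"],3)
E
```

```text
3.8833 [ 0.573  0.082 -0.349 -0.    -1.139 -0.789] [0.49931358 0.09402987 0.22659286] [-3.14152463e+00  2.37821966e-04 -1.78646304e+00]
[0.48356687 0.02950734 0.38501321] [2.89143081e+00 9.87962098e-04 2.92615575e+00]
jig 0.6 [0.5071 0.0697 0.0284] [309. 160.]
handle 0.72 [0.4974 0.0908 0.1182] [321. 192.]
bridge_top 0.71 [0.5099 0.0767 0.0269] [308. 166.]
bridge_top 0.6 [0.645  0.2264 0.0305] [236. 294.]
plate 0.71 [0.8178 0.056  0.0074] [ 78. 198.]
plate 0.65 [ 0.4792 -0.0278  0.0266] [314.  70.]
push_lip 0.93 [0.8149 0.0556 0.006 ] [ 81. 197.]
push_lip 0.92 [ 0.4776 -0.0265  0.022 ] [316.  72.]
stop_face 0.72 [0.5062 0.0734 0.0269] [311. 163.]
handle 0.53 [0.5064 0.1003 0.1169] [295. 203.]
```

View pics/w1.png

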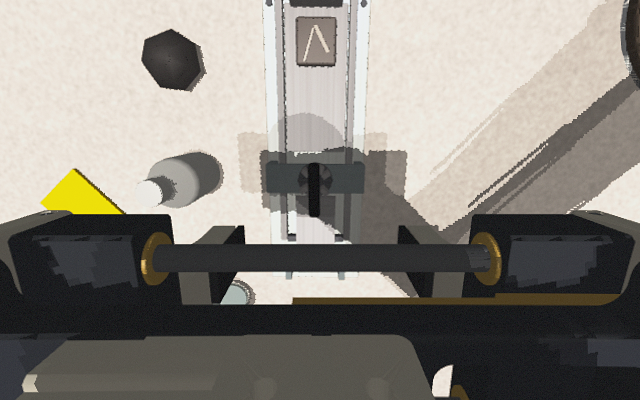

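The wrist picture shows the T-handle bar from about (314,163) to (314,217), with the bridge behind it spanning (266..366, 163..193). The plate and its slab are at (316,40) in the channel, and the lip is at (316,3). Next I measure the bar and the bridge.

```bash
python3 - <<'E'
from h import *
f=arm.grab_frame("wrist")
a,b=ray(f,(314.3,163),.1175),ray(f,(314.3,217),.1175); print("bar",a,b,np.linalg.norm(a-b),(a+b)/2,np.degrees(np.arctan2(*(b-a)[[1,0]])))
l,r=ray(f,(266,178),.052),ray(f,(366,178),.052); print("bridge",l,r,np.linalg.norm(l-r),(l+r)/2)
g=f["color"].astype(float).sum(2)
for v in (168,180,200,210): print(v,g[v,300:330].astype(int).tolist())
for u in (312,315): print(u,g[155:225,u].astype(int).tolist())
for v in (20,100): print(v,g[v,255:285].astype(int).tolist(),g[v,355:380].astype(int).tolist())
E
```

```text
bar [0.49729644 0.06395369 0.1175    ] [0.50866535 0.11458616 0.1175    ] 0.05189315164731134 [0.50298089 0.08926993 0.1175    ] 77.34481638771105
bridge [0.55892413 0.0772603  0.052     ] [0.44623353 0.10187531 0.052     ] 0.11534761024159118 [0.50257883 0.0895678  0.052     ]
168 [189, 177, 189, 200, 201, 186, 185, 126, 55, 47, 51, 61, 61, 81, 58, 57, 66, 55, 61, 173, 225, 216, 221, 198, 155, 130, 135, 157, 182, 199]
180 [144, 126, 142, 140, 151, 130, 141, 115, 74, 69, 46, 69, 61, 51, 69, 50, 62, 75, 66, 122, 132, 138, 147, 134, 133, 125, 118, 132, 134, 127]
200 [211, 209, 207, 210, 210, 217, 209, 179, 114, 67, 66, 62, 85, 65, 56, 58, 39, 60, 59, 142, 205, 205, 204, 209, 214, 208, 210, 207, 216, 221]
210 [285, 285, 292, 287, 287, 287, 291, 264, 164, 49, 68, 56, 58, 52, 78, 53, 62, 65, 33, 147, 202, 219, 210, 218, 213, 210, 216, 223, 211, 215]
312 [318, 315, 322, 318, 319, 316, 293, 130, 52, 34, 64, 57, 68, 61, 80, 84, 45, 86, 72, 67, 65, 66, 55, 81, 69, 61, 52, 66, 63, 49, 65, 72, 84, 77, 58, 67, 79, 61, 40, 83, 47, 86, 52, 72, 70, 85, 75, 63, 37, 76, 56, 49, 49, 70, 57, 58, 52, 73
[... 221 characters left out ...]
5, 42, 63, 51, 62, 72, 62, 75, 58, 77, 46, 56, 79, 66, 44, 55, 76, 53, 53, 57, 38, 61, 26, 22, 294, 598, 684, 668, 671, 666, 667, 665, 667]
20 [675, 675, 678, 676, 676, 681, 689, 579, 688, 716, 715, 716, 716, 717, 716, 714, 715, 720, 727, 599, 551, 565, 558, 562, 570, 584, 523, 271, 708, 646] [565, 505, 597, 728, 720, 716, 717, 714, 714, 718, 718, 713, 716, 705, 668, 689, 687, 680, 678, 677, 679, 682, 677, 675, 680]
100 [666, 674, 682, 687, 686, 688, 687, 689, 690, 695, 639, 692, 719, 715, 717, 719, 715, 714, 712, 716, 723, 677, 576, 550, 546, 548, 549, 575, 438, 243] [722, 715, 717, 713, 708, 712, 717, 716, 716, 715, 644, 610, 688, 685, 687, 687, 688, 684, 681, 683, 687, 683, 683, 684, 688]
```

Emit:
{"name": "servo_tool", "arguments": {
  "deltas": [
    [-1, 2, -3, 10, 0, 0, 0],
    [-1, 2, -2, 20, 0, 0, 0],
    [-1, 0, 0, 25, 0, 0, 0],
    [-1, 0, 0, 25, 0, 0, 0],
    [-1, 0, 0, 20, 0, 0, 0],
    [-1, 0, 0, 15, 0, 0, 0],
    [-1, 0, 0, 12, 0, 0, 0],
    [-1, 0, 0, 8, 0, 0, 0],
    [-1, 0, 0, 0, 0, 0, 0],
    [0, 0, 0, 0, 0, 0, 0],
    [0, 0, 0, 0, 0, 0, 0],
    [0.5, 0, 0, 0, 0, 0, 0],
    [0.5, 0, 0, 0, 0, 0, 0]
  ]
}}

```text
t: 5.52
eef_pos: [0.5037, 0.0895, 0.0923]
ee_rot: [-3.14, 0.001, -1.787]
force: [-0.1, -0.7, 0.2]
width: 0.0662
gripper_force: 0.0
```

```bash
python3 - <<'E'
from h import *
f=arm.grab_frame("wrist"); save(f,"w2")
E
```

```text
(no output)
```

View pics/w2.png

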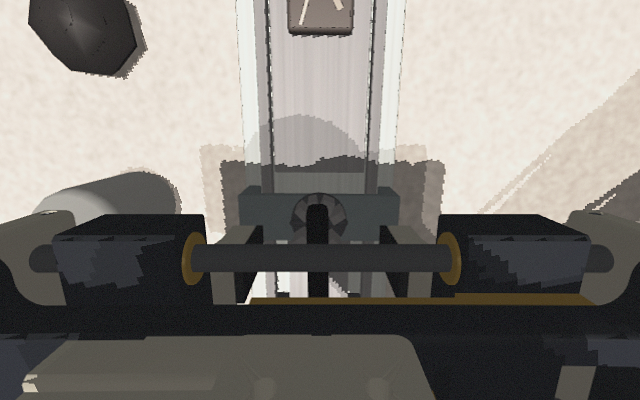

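The bar at (317,240) is centred between the fingers (about 250 to 385), and the tips are clear of the crown at (320,215). I'll close on the bar.

Emit:
{"name": "servo_tool", "arguments": {
  "deltas": [
    [1, 0, 0, 0, 0, 0, 0],
    [1, 0, 0, 0, 0, 0, 0],
    [1, 0, 0, 0, 0, 0, 0],
    [1, 0, 0, 0, 0, 0, 0],
    [1, 0, 0, 0, 0, 0, 0],
    [1, 0, 0, 0, 0, 0, 0],
    [1, 0, 0, 0, 0, 0, 0],
    [1, 0, 0, 0, 0, 0, 0]
  ],
  "squeeze": 45
}}

```text
t: 6.23
eef_pos: [0.5045, 0.0894, 0.0918]
ee_rot: [-3.14, 0.001, -1.787]
force: [9.2, -4.7, -7.7]
width: 0.0108
gripper_force: 45.0
```

Emit:
{"name": "servo_tool", "arguments": {
  "deltas": [
    [1, 0, -1, 0, 0, 0, 0],
    [1, 0, 0, -4, 0, 0, 0],
    [1, 0, 0, -5, 0, 0, 0],
    [1, 0, 0, -5, 0, 0, 0],
    [1, 0, 0, -5, 0, 0, 0],
    [1, 0, 0, -2, 0, 0, 0],
    [1, 0, 0, 0, 0, 0, 0],
    [1, 0, 0, 0, 0, 0, 0]
  ]
}}

```text
t: 6.9
eef_pos: [0.5046, 0.089, 0.1121]
ee_rot: [-3.141, 0.0, -1.787]
force: [7.4, -1.8, -10.1]
width: 0.0105
gripper_force: 45.0
```

Emit:
{"name": "servo_tool", "arguments": {
  "deltas": [
    [1, 0, -1, -1, 0, 0, 0],
    [1, 0, 0, 0, 0, 0, 0],
    [1, 0, 0, 0, 0, 0, -3],
    [1, 0, 0, 0, 0, 0, -5],
    [1, 0, 0, 0, 0, 0, -6],
    [1, 0, 0, 0, 0, 0, 0]
  ]
}}

```text
t: 7.4
eef_pos: [0.5049, 0.0888, 0.1129]
ee_rot: [3.141, -0.0, -1.538]
force: [4.2, -0.7, -10.5]
width: 0.0103
gripper_force: 45.0
```

Emit:
{"name": "servo_tool", "arguments": {
  "deltas": [
    [1, 0, 0, 0, 0, 0, -6],
    [1, 0, 0, 0, 0, 0, -6],
    [1, 0, 0, 0, 0, 0, -6],
    [1, 0, 0, 0, 0, 0, -6],
    [1, 0, 0, 0, 0, 0, -6],
    [1, 0, 0, 0, 0, 0, -6],
    [1, 0, 0, 0, 0, 0, -6],
    [1, 0, 0, 0, 0, 0, -6],
    [1, 0, 0, 0, 0, 0, -6.5],
    [1, 0, 0, 0, 0, 0, 0],
    [1, 0, 0, 0, 0, 0, 0]
  ]
}}

```text
t: 8.32
eef_pos: [0.5053, 0.0889, 0.1132]
ee_rot: [3.142, -0.0, -0.595]
force: [5.8, -0.6, -10.6]
width: 0.0106
gripper_force: 45.0
```

```bash
python3 - <<'E'
from h import *
s=arm.get_state(); print(s["moment"],s["ee_rot"],s["force"],s["q"])
f=arm.grab_frame("scene"); save(f,"s2",(270,130,400,260),4.6)
E
```

```text
[-0.31218147 -1.88330021  0.02235789] [ 3.14150679e+00 -4.78356687e-05 -5.94678722e-01] [  5.75092414  -0.60076439 -10.61851002] [ 5.57242844e-01  2.00768703e-01 -4.94801873e-01  1.02412621e-04
 -8.75284741e-01  4.18809132e-01]
```

View pics/s2.png

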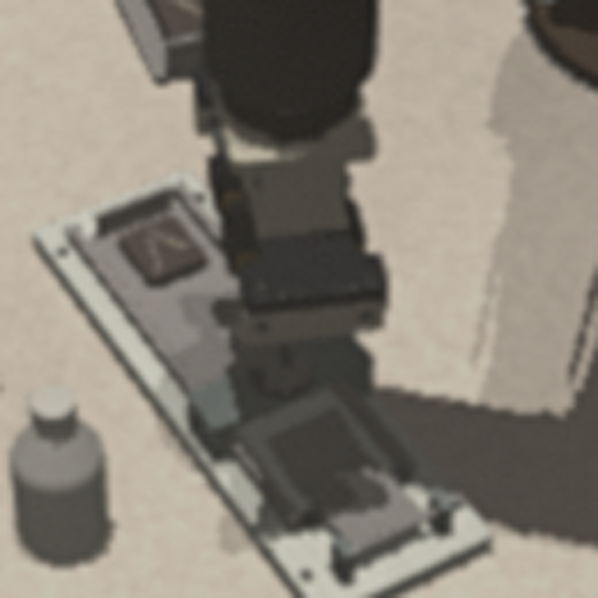

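The arm hides the handle in the crop, but the jig, plate and bottle are undisturbed. The turn is 1.19 rad. I'll lower in small steps and watch the vertical force: the notch should take the load after about 7 mm, and the crown's top after only about 3 mm.

Emit:
{"name": "servo_tool", "arguments": {
  "deltas": [
    [1, 0, 0, 2, 0, 0, 0],
    [1, 0, 0, 2, 0, 0, 0],
    [1, 0, 0, 1, 0, 0, 0],
    [1, 0, 0, 0, 0, 0, 0]
  ]
}}

```text
t: 8.7
eef_pos: [0.5053, 0.0889, 0.1081]
ee_rot: [3.141, -0.0, -0.593]
force: [4.7, -0.3, -10.2]
width: 0.0106
gripper_force: 45.0
```

Emit:
{"name": "servo_tool", "arguments": {
  "deltas": [
    [1, 0, 0, 1, 0, 0, 0],
    [1, 0, 0, 1, 0, 0, 0],
    [1, 0, 0, 0.5, 0, 0, 0],
    [1, 0, 0, 0, 0, 0, 0]
  ]
}}

```text
t: 9.03
eef_pos: [0.5053, 0.0889, 0.1059]
ee_rot: [-3.142, -0.0, -0.592]
force: [5.5, -0.3, -10.0]
width: 0.0106
gripper_force: 45.0
```

Emit:
{"name": "servo_tool", "arguments": {
  "deltas": [
    [1, 0, 0, 1, 0, 0, 0],
    [1, 0, 0, 0.5, 0, 0, 0],
    [1, 0, 0, 0, 0, 0, 0]
  ]
}}

```text
t: 9.28
eef_pos: [0.5055, 0.0889, 0.1053]
ee_rot: [-3.141, -0.001, -0.591]
force: [1.6, -0.8, 1.8]
width: 0.0103
gripper_force: 45.0
```

Emit:
{"name": "servo_tool", "arguments": {
  "deltas": [
    [0.7, 0, 0, 0, 0, 0, 0],
    [0.4, 0, 0, 0, 0, 0, 0],
    [0, 0, 0, 0, 0, 0, 0],
    [0, 0, 0, 0, 0, 0, 0],
    [0, 0, 0, 0, 0, 0, 0],
    [0, 0, 0, -15, 0, 0, 0],
    [0, 0, 0, -35, 0, 0, 0],
    [0, 0, 0, -35, 0, 0, 0],
    [0, 0, 0, -25, 0, 0, 0],
    [0, 0, 0, -10, 0, 0, 0],
    [0, 0, 0, 0, 0, 0, 0]
  ]
}}

```text
t: 10.2
eef_pos: [0.5065, 0.0894, 0.2275]
ee_rot: [-3.137, -0.003, -0.591]
force: [-0.7, 0.6, -0.7]
width: 0.044
gripper_force: 0.0
```

```bash
python3 - <<'E'
from h import *
s=arm.get_state(); print(s["eef_pos"])
f=arm.grab_frame("wrist"); save(f,"w3"); print(f["position"],f["orientation"]); find(f,["handle","push_lip","plate"],3)
f=arm.grab_frame("scene"); find(f,["handle","push_lip"],3)
E
```

```text
[0.5065043  0.08943974 0.22750032]
[0.55914803 0.0523488  0.38610958] [ 2.89525213  0.00500789 -2.16187426]
handle 0.73 [0.5013 0.0924 0.1338] [321. 205.]
handle 0.34 [0.5164 0.0784 0.0257] [324. 165.]
push_lip 0.96 [ 0.3017 -0.208   0.0194] [610. 179.]
push_lip 0.74 [ 0.4803 -0.0229  0.0204] [409. 143.]
push_lip 0.74 [ 0.5487 -0.2038  0.0094] [518.  -1.]
plate 0.93 [ 0.4791 -0.0236  0.0262] [412. 144.]
plate 0.93 [ 0.5413 -0.1997  0.0073] [516.   9.]
plate 0.82 [ 0.302  -0.2089  0.0198] [611. 179.]
handle 0.43 [0.5119 0.0922 0.125 ] [330. 194.]
handle 0.22 [0.5221 0.1156 0.019 ] [333. 227.]
push_lip 0.91 [ 0.2701 -0.2991  0.008 ] [302. 123.]
push_lip 0.83 [0.804  0.1072 0.0082] [252. 285.]
push_lip 0.81 [ 0.5902 -0.2605  0.0065] [234. 173.]
```

View pics/w3.png

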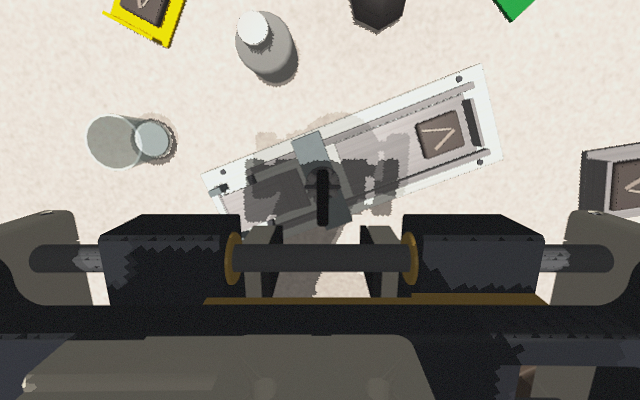

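The bar is at (322,168) to (322,227). It is turned relative to the jig axis and stays up with the gripper clear. The plate's lip is at (470,122), and nothing else has moved. Next I check the handle height and the lip position.

```bash
python3 - <<'E'
from h import *
f=arm.grab_frame("wrist")
for z in (.1175,.1315):
    a,b=ray(f,(322,168),z),ray(f,(322.5,227),z); print("bar",z,np.linalg.norm(a-b),(a+b)/2,np.degrees(np.arctan2(*(b-a)[[1,0]])))
t=np.array([.5035,.0893]); y=np.radians(77.5); Rj=np.array([[np.cos(y),-np.sin(y)],[np.sin(y),np.cos(y)]])
for n,uv,z in [("lip a",(464,99),.044),("lip b",(476,145),.044),("corner",(482,65),.018),("corner2",(502,158),.018)]: print(n,Rj.T@(ray(f,uv,z)[:2]-t))
E
```

```text
bar 0.1175 0.05675371048973781 [0.50067238 0.08886268 0.1175    ] 146.64801744474894
bar 0.1315 0.05374702464318295 [0.50372946 0.08691123 0.1315    ] 146.64801744474897
lip a [-0.17944058 -0.02729204]
lip b [-0.17967419  0.02606731]
corner [-0.21956615 -0.05311751]
corner2 [-0.21747725  0.06003799]
```

Emit:
{"name": "servo_tool", "arguments": {
  "deltas": [
    [0, 0, 0, 0, 0, 0, 7],
    [0, 0, 0, 0, 0, 0, 7],
    [0, 0, 0, 0, 0, 0, 7],
    [0, 0, 0, 0, 0, 0, 7],
    [0, 0, 0, 0, 0, 0, 7],
    [0.5, 0, 0, 0, 0, 0, 7],
    [1, 0, 0, 0, 0, 0, 7],
    [1, 0, 0, 0, 0, 0, 7],
    [1, 0, 0, 0, 0, 0, 7],
    [1, 0, 0, 0, 0, 0, 5.5],
    [1, 0, 0, 0, 0, 0, 0]
  ],
  "squeeze": 20
}}

```text
t: 11.52
eef_pos: [0.505, 0.0888, 0.224]
ee_rot: [3.141, -0.001, -1.792]
force: [0.1, -0.1, -0.2]
width: 0.0095
gripper_force: 0.0
```

Emit:
{"name": "servo_tool", "arguments": {
  "deltas": [
    [1, 20, 0, 0, 0, 0, 0],
    [1, 35, 1, 0, 0, 0, 0],
    [1, 38, 1, 0, 0, 0, 0],
    [1, 38, 0, 0, 0, 0, 0],
    [1, 38, 0, 0, 0, 0, 0],
    [1, 30, 0, 10, 0, 0, 0],
    [1, 16, 0, 20, 0, 0, 0],
    [1, 0, 0, 35, 0, 0, 0],
    [1, 0, 0, 35, 0, 0, 0],
    [1, 0, 0, 30, 0, 0, 0],
    [1, 0, 0, 20, 0, 0, 0],
    [1, 0, 0, 10, 0, 0, 0],
    [1, 0, 0, 0, 0, 0, 0],
    [1, 0, 0, 0, 0, 0, 0]
  ]
}}

```text
t: 12.68
eef_pos: [0.4568, -0.1208, 0.0642]
ee_rot: [3.14, -0.001, -1.785]
force: [0.0, 0.8, -0.4]
width: 0.0002
gripper_force: 0.0
```

```bash
python3 - <<'E'
from h import *
s=arm.get_state(); print(s["eef_pos"],s["ee_rot"])
f=arm.grab_frame("scene"); save(f,"s3",(260,140,390,260),4.6)
E
```

```text
[ 0.45684788 -0.1208442   0.06419236] [ 3.14005336e+00 -8.26290025e-04 -1.78466866e+00]
```

View pics/s3.png

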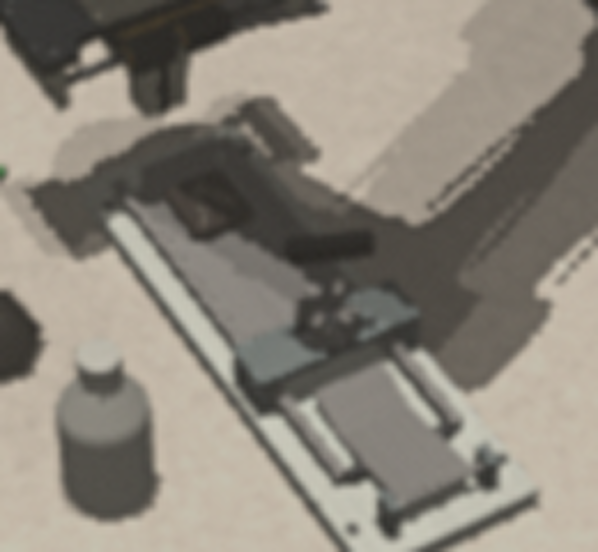

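The handle stays up, turned across the jig, at (330,245), and the shut fingers hang behind the lip at (160,85). I'll lower into the channel's end and start pushing, in tool -x.

Emit:
{"name": "servo_tool", "arguments": {
  "deltas": [
    [1, 0, 0, 15, 0, 0, 0],
    [1, 0, 0, 14, 0, 0, 0],
    [1, 0, 0, 6, 0, 0, 0],
    [1, 0, 0, 0, 0, 0, 0],
    [1, -6, 0, 0, 0, 0, 0],
    [1, -6, 0, 0, 0, 0, 0],
    [1, -5, 0, 0, 0, 0, 0],
    [1, -4, 0, 0, 0, 0, 0],
    [1, -4, 0, 0, 0, 0, 0],
    [1, -4, 0, 0, 0, 0, 0],
    [1, -4, 0, 0, 0, 0, 0],
    [1, 0, 0, 0, 0, 0, 0]
  ]
}}

```text
t: 13.73
eef_pos: [0.4645, -0.0879, 0.03]
ee_rot: [-3.141, 0.0, -1.786]
force: [-0.3, 0.0, 0.1]
width: -0.0001
gripper_force: 0.2
```

Emit:
{"name": "servo_tool", "arguments": {
  "deltas": [
    [1, -4, 0, 0, 0, 0, 0],
    [1, -4, 0, 0, 0, 0, 0],
    [1, -4, 0, 0, 0, 0, 0],
    [1, -4, 0, 0, 0, 0, 0],
    [1, -4, 0, 0, 0, 0, 0],
    [1, -4, 0, 0, 0, 0, 0],
    [1, -4, 0, 0, 0, 0, 0]
  ]
}}

```text
t: 14.32
eef_pos: [0.4701, -0.0613, 0.0298]
ee_rot: [3.141, -0.001, -1.787]
force: [-0.8, -5.5, 4.3]
width: 0.0003
gripper_force: 2.8
```

```bash
python3 - <<'E'
from h import *
s=arm.get_state(); print(s["force"])
f=arm.grab_frame("scene"); save(f,"s4",(260,140,390,260),4.6)
E
```

```text
[-0.8188201  -5.5105752   4.32211723]
```

View pics/s4.png

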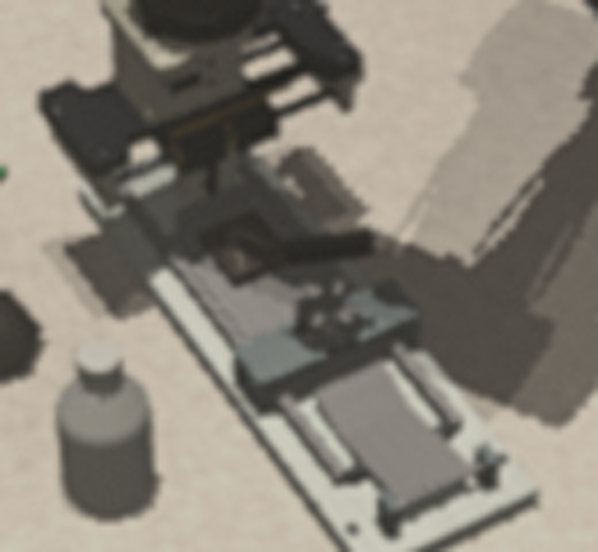

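The slab has moved from (213,205) to (240,245), so the plate is sliding, and the pin remains parked. I'll keep pushing.

Emit:
{"name": "servo_tool", "arguments": {
  "deltas": [
    [1, -4, 0, 0, 0, 0, 0],
    [1, -4, 0, 0, 0, 0, 0],
    [1, -4, 0, 0, 0, 0, 0],
    [1, -4, 0, 0, 0, 0, 0],
    [1, -4, 0, 0, 0, 0, 0],
    [1, -4, 0, 0, 0, 0, 0]
  ]
}}

```text
t: 14.87
eef_pos: [0.4751, -0.0379, 0.0297]
ee_rot: [3.141, -0.001, -1.787]
force: [-0.8, -5.9, 4.0]
width: 0.0006
gripper_force: 2.7
```

Emit:
{"name": "servo_tool", "arguments": {
  "deltas": [
    [1, -4, 0, 0, 0, 0, 0],
    [1, -4, 0, 0, 0, 0, 0],
    [1, -4, 0, 0, 0, 0, 0],
    [1, -4, 0, 0, 0, 0, 0],
    [1, -4, 0, 0, 0, 0, 0]
  ]
}}

```text
t: 15.28
eef_pos: [0.4792, -0.0197, 0.0297]
ee_rot: [3.141, -0.002, -1.787]
force: [1.9, -14.1, 3.7]
width: 0.0006
gripper_force: 6.6
```

Emit:
{"name": "servo_tool", "arguments": {
  "deltas": [
    [1, -3, 0, 0, 0, 0, 0],
    [1, -3, 0, 0, 0, 0, 0],
    [1, -3, 0, 0, 0, 0, 0],
    [1, -2, 0, 0, 0, 0, 0],
    [1, -2, 0, 0, 0, 0, 0]
  ]
}}

```text
t: 15.7
eef_pos: [0.4821, -0.0069, 0.0297]
ee_rot: [3.141, -0.002, -1.787]
force: [2.1, -14.8, 2.9]
width: 0.0006
gripper_force: 6.7
```

Emit:
{"name": "servo_tool", "arguments": {
  "deltas": [
    [1, -2, 0, 0, 0, 0, 0],
    [1, -2, 0, 0, 0, 0, 0],
    [1, -1, 0, 0, 0, 0, 0]
  ]
}}

```text
t: 15.95
eef_pos: [0.4832, -0.002, 0.0297]
ee_rot: [3.141, -0.002, -1.787]
force: [2.5, -14.4, 3.9]
width: 0.0005
gripper_force: 6.8
```

Emit:
{"name": "servo_tool", "arguments": {
  "deltas": [
    [1, -1, 0, 0, 0, 0, 0],
    [1, -1, 0, 0, 0, 0, 0],
    [1, -1, 0, 0, 0, 0, 0]
  ]
}}

```text
t: 16.2
eef_pos: [0.4838, 0.0008, 0.0297]
ee_rot: [3.141, -0.002, -1.787]
force: [2.5, -14.8, 3.1]
width: 0.0005
gripper_force: 6.7
```

Emit:
{"name": "servo_tool", "arguments": {
  "deltas": [
    [1, -1, 0, 0, 0, 0, 0],
    [1, -0.5, 0, 0, 0, 0, 0]
  ]
}}

```text
t: 16.37
eef_pos: [0.4838, 0.001, 0.0297]
ee_rot: [3.14, -0.004, -1.787]
force: [5.0, -27.0, 4.0]
width: 0.0006
gripper_force: 12.2
```

The force jumped to 27 N with no further travel, at tool x_jig of about -90 mm, which is where home should be. I'll back off and lift away to check.

Emit:
{"name": "servo_tool", "arguments": {
  "deltas": [
    [1, 1, 0, 0, 0, 0, 0],
    [1, 3, 0, 0, 0, 0, 0],
    [1, 6, 0, 0, 0, 0, 0],
    [1, 10, 0, 0, 0, 0, 0],
    [1, 20, 0, 0, 0, 0, 0],
    [1, 20, 0, -10, 0, 0, 0],
    [1, 20, 0, -30, 0, 0, 0],
    [1, 10, 0, -38, 0, 0, 0],
    [1, 0, 0, -38, 0, 0, 0],
    [1, 0, 0, -38, 0, 0, 0],
    [1, 0, 0, -20, 0, 0, 0],
    [1, 0, 0, 0, 0, 0, 0],
    [1, 0, 0, 0, 0, 0, 0]
  ]
}}

```text
t: 17.45
eef_pos: [0.4655, -0.0841, 0.2048]
ee_rot: [-3.139, 0.002, -1.787]
force: [0.1, 1.3, -0.5]
width: 0.0006
gripper_force: 0.0
```

```bash
python3 - <<'E'
from h import *
s=arm.get_state(); print(s["t"],s["eef_pos"],s["force"])
f=arm.grab_frame("scene"); find(f,["plate","handle","bottle"],2)
g=arm.grab_frame("top"); find(g,["plate","handle"],3)
a=cv2.resize(f["color"][140:260,260:390],None,fx=4.4,fy=4.4,interpolation=cv2.INTER_CUBIC)
b=cv2.resize(g["color"][165:260,230:400],None,fx=4.4,fy=4.4,interpolation=cv2.INTER_CUBIC)
b=b[:,:]
H=max(a.shape[0],b.shape[0]); im=np.zeros((H,a.shape[1]+b.shape[1],3),np.uint8); im[:a.shape[0],:a.shape[1]]=a; im[:b.shape[0],a.shape[1]:]=b
im=cv2.resize(im,(800,int(H*800/im.shape[1]))); cv2.imwrite("pics/f1.png",im[:,:,::-1])
E
```

```text
17.45 [ 0.46554319 -0.08407928  0.20484694] [ 0.08326774  1.25288524 -0.52118065]
plate 0.97 [0.807  0.1045 0.0065] [250. 285.]
plate 0.65 [0.5081 0.0434 0.0185] [319. 210.]
handle 0.64 [0.5091 0.0927 0.1243] [331. 194.]
bottle 0.9 [0.6692 0.0694 0.0708] [281. 233.]
plate 0.87 [0.7966 0.1061 0.0036] [298. 117.]
plate 0.59 [ 0.2535 -0.2834  0.0075] [438. 305.]
plate 0.58 [ 0.5683 -0.3316  0.0038] [448. 192.]
```

View pics/f1.png

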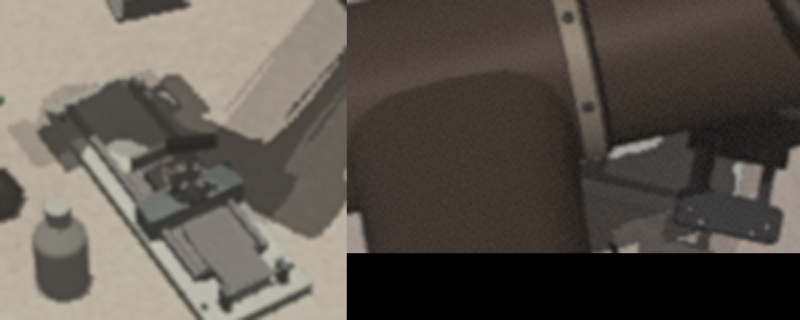

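The picture shows the plate under the bridge and clip, with its lip just behind the handle at about (165,150). The pin is still up and turned, and the bottle has not moved. I'll use the last picture for a wrist view that measures the lip.

```bash
python3 - <<'E'
from h import *
f=arm.grab_frame("wrist"); 
t=np.array([.5035,.0893]); y=np.radians(77.5); Rj=np.array([[np.cos(y),-np.sin(y)],[np.sin(y),np.cos(y)]])
j=lambda x,yy,z: [*(Rj@[x,yy]+t),z]
im=f["color"][:,:,::-1].copy()
# expected lip rear-top edge (home) ticks just outside lip ends: magenta; handle ends: green
for P,c in [(j(-.080,-.031,.044),(255,0,255)),(j(-.080,.031,.044),(255,0,255)),(j(.009,.0245,.1315),(0,255,0)),(j(-.009,-.0245,.1315),(0,255,0))]:
    u=px(f,P)[0]; print(u); cv2.circle(im,tuple(int(round(v)) for v in u),2,c,-1)
cv2.imwrite("pics/w4.png",im)
E
```

```text
[293.06074948 265.19786549]
[345.32540356 265.2794856 ]
[343.99710164 392.09841586]
[292.97431178 376.67733139]
```

View pics/w4.png

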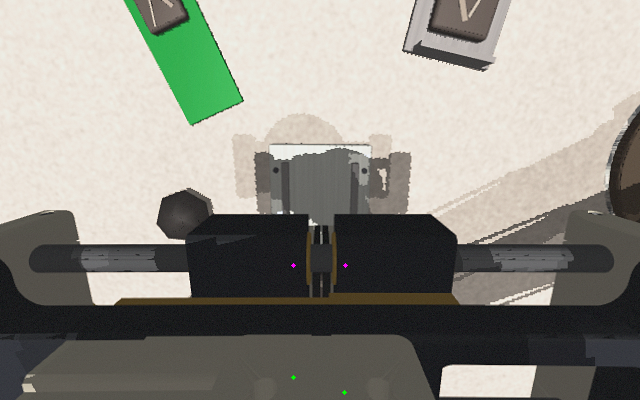

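The gripper hides the lip from here. I'll move back above the pin, well clear, where the wrist camera sees the lip, and check it numerically.

Emit:
{"name": "servo_tool", "arguments": {
  "deltas": [
    [1, -10, 0, -25, 0, 0, 0],
    [1, -30, 0, 0, 0, 0, 0],
    [1, -35, 0, 0, 0, 0, 0],
    [1, -35, 0, 0, 0, 0, 0],
    [1, -30, 0, 0, 0, 0, 0],
    [1, -25, 0, 0, 0, 0, 0],
    [1, -10, 0, 0, 0, 0, 0],
    [1, 0, 0, 0, 0, 0, 0],
    [1, 0, 0, 0, 0, 0, 0]
  ]
}}

```text
t: 18.6
eef_pos: [0.5025, 0.0869, 0.228]
ee_rot: [3.141, -0.001, -1.786]
force: [0.1, -0.0, -0.0]
width: 0.0004
gripper_force: 0.0
```

```bash
python3 - <<'E'
from h import *
f=arm.grab_frame("wrist"); s=arm.get_state(); print(s["eef_pos"],s["force"])
find(f,["handle","push_lip","plate"],2)
t=np.array([.5035,.0893]); y=np.radians(77.5); Rj=np.array([[np.cos(y),-np.sin(y)],[np.sin(y),np.cos(y)]])
# brightness along jig x at lip-top height, at two y's, to find the dark lip (rear..front top edges -80..-76)
g=cv2.cvtColor(f["color"],cv2.COLOR_RGB2GRAY)
xs=np.arange(-.100,-.040,.002)
for yy in (-.022,-.012,.012,.022):
    u=px(f,[[*(Rj@[x,yy]+t),.044] for x in xs]).astype(np.float32)
    print(yy,cv2.remap(g,u[:,0],u[:,1],cv2.INTER_LINEAR).ravel().tolist(),u[0],u[-1])
E
```

```text
[0.50233421 0.08632577 0.22813731] [-0.5196186   0.55416213 -0.65141632]
handle 0.34 [0.4946 0.0456 0.0301] [319. 144.]
push_lip 0.91 [0.808  0.0824 0.0076] [ 98. 219.]
push_lip 0.76 [0.4943 0.0427 0.0296] [319. 141.]
plate 0.72 [0.8072 0.0805 0.0085] [ 98. 218.]
plate 0.7 [0.4945 0.042  0.0338] [318. 141.]
-0.022 [238, 237, 238, 237, 237, 238, 238, 238, 237, 237, 221, 185, 148, 176, 185, 184, 185, 184, 183, 184, 185, 186, 182, 182, 183, 182, 185, 184, 183, 184] [299.54697  93.37962] [300.31046 146.54388]
-0.012 [238, 237, 237, 237, 238, 238, 237, 237, 237, 238, 228, 209, 160, 179, 184, 186, 185, 183, 134, 98, 126, 124, 122, 122, 122, 120, 119, 120, 120, 120] [308.59732  93.4153 ] [308.96863 146.57437]
0.012 [238, 237, 237, 237, 237, 237, 237, 238, 237, 238, 221, 218, 194, 215, 215, 214, 204, 181, 160, 94, 121, 122, 121, 121, 121, 119, 118, 117, 115, 115] [330.31387  93.49128] [329.7444  146.64322]
0.022 [237, 237, 237, 238, 237, 237, 237, 237, 237, 237, 228, 216, 188, 216, 216, 215, 216, 215, 207, 165, 147, 140, 123, 82, 110, 106, 105, 91, 107, 84] [339.36218  93.51892] [338.4007 146.6701]
```

The lip's top edges read -80 to -76 mm in the jig frame, so the plate is home. Handing in.

```bash
python3 -c "
from station import arm
print(arm.job_done())"
```

```text
the job is handed in; nothing more can be done
None
```

The pin is parked up in its rest notch and the plate is fully home against the end stop, its lip measured at -80 mm; the bottle is unmoved, no other bystander was approached, and the job is handed in.

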